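Stand up the cordless table lamp and pull it on

TASK

The cordless table lamp is lying on its side: set it down gently, upright, with its whole foot on the round white charging pad and let go of it. Then pull the red knob on its top straight up to its stop, without lifting the lamp off the pad, hold it there about half a second to switch the lamp on, and let the knob go back down to rest. Pull the knob only once the lamp is standing on the pad, and leave the mug, the phone and the glasses case where they are.

Things in the scene. Friction and masses are not known exactly. Their poses are not given: they have to be found in the camera images.
- lamp: Cordless lamp: square column 54 x 54 x 150 mm (black foot part 44 mm, white diffuser 70 mm, aluminium head 36 mm) plus a red knob, 32 mm more, on the head's end. 0.55 to 0.7 kg, heavier at the foot. Origin: on the axis at half the 150 mm column. z runs from foot to head; x, y square to the side faces. Starts lying on a side face on the table, head pointing left (+y) or up to 40 degrees from that towards +x.
- lamp_foot (a point): Centre of the lamp's flat square foot face (54 x 54 mm), 75 mm from the lamp's origin towards its -z. Let go within about 20 degrees of upright, the lamp rights itself onto this face.
- knob_grip (a point): Middle of the red knob's head, on the lamp's axis, 96 mm from the lamp's origin at rest (21 mm past the end face of the aluminium head). The head is a cylinder 32 mm in diameter, 22 mm long; a stem 10 mm long, 14 mm in diameter, joins it to the lamp.
- knob (a joint): How far the knob is pulled out along the lamp's axis (m): 0 at rest, 0.015 at its stop. A spring pulls it back: about 0.9 N at rest, 3.2 N at the stop, less than the lamp's weight (5.4 N or more); it returns to 0 by itself when let go. Pulling farther than the stop lifts the lamp.
- pad: Charging pad: a fixed white disc, 130 mm in diameter and 10 mm thick, lying on the table. Origin: centre of its underside, so its top face is 10 mm above it.
- mug: White ceramic mug, 80 mm in diameter, 95 mm high, standing; origin at the centre of its underside. Leave it alone.
- phone: Black phone lying flat, 72 x 150 x 9 mm (x, y, z); origin at the centre of its underside. Leave it alone.
- case: Red glasses case lying flat, 160 x 62 x 40 mm (x, y, z); origin at the centre of its underside. Leave it alone.
Mind the look-alikes: they are no part of the job. There is more than one size of the pad; the job needs the smallest.

How it is judged:
On the way, in this order (a step that is already met when the one before it is completed fails the run):
1. the lamp stands upright with its whole foot on the charging pad, let go (horizontal distance between lamp_foot and pad below 0.027 m and height (world z) of lamp_foot below 0.014 m and angle between lamp's own z axis and vertical below 0.1 rad and height (world z) of lamp above 0.07 m and contact force between lamp and the fingers below 0.2 N), for 0.3 s.
2. the knob is held pulled out (11 mm or more of its 15 mm) while the lamp stands on the pad (value of joint knob above 0.011 m and horizontal distance between lamp_foot and pad below 0.027 m and height (world z) of lamp_foot below 0.018 m and angle between lamp's own z axis and vertical below 0.12 rad), for 0.25 s.
At the end, for the whole second after the job is handed in: The knob is back at rest (within 2 mm), the lamp stands still and upright (within 0.1 rad) on the charging pad with its foot's centre within 27 mm of the pad's centre and its foot down on the pad (within 4 mm) (value of joint knob below 0.002 m and horizontal distance between lamp_foot and pad below 0.027 m and height (world z) of lamp_foot below 0.014 m and angle between lamp's own z axis and vertical below 0.1 rad and height (world z) of lamp above 0.07 m and linear speed of lamp below 0.02 m/s); the robot touches nothing.
It fails at once if the knob is pulled out (more than 5 mm) while the lamp is not standing on the pad, or the lamp is lifted 8 mm off the pad by it (value of joint knob above 0.005 m and (height (world z) of lamp_foot above 0.018 m or horizontal distance between lamp_foot and pad above 0.04 m)).
It fails at once if the lamp is dropped: it touches nothing while its foot is still over 20 mm above the top of the pad (contact force between lamp and anything else below 0.1 N and height (world z) of lamp_foot above 0.03 m).
It fails at once if the mug is moved more than 30 mm (distance of mug from where it was at the start of the episode above 0.03 m).
It fails at once if the phone is moved more than 30 mm (distance of phone from where it was at the start of the episode above 0.03 m).
It fails at once if the glasses case is moved more than 30 mm (distance of case from where it was at the start of the episode above 0.03 m).
It also fails if it takes over 58 s, if anything falls off the work surface, if the arm or the gripper's body presses on something with over 40 N, if the wrist force passes 120 N, or if a joint passes its speed limit or range.

ROBOT

A 6-joint arm with a two-finger parallel gripper is mounted at the origin on the work surface. World frame = base frame: x ahead of the robot, y to its left, z up, the work surface at z = 0. Lengths are in m, angles in rad, forces in N, time in s.
With the tool pointing down it reaches from about 0.225 to 0.725 m from the base axis. Payload 3.1 kg.
Tool frame: the origin (TCP) lies between the finger pads; the fingertips stand r.tips_ahead ahead of it and the grasp point (between the pads) lies 5 mm behind it (r.tips_ahead is the distance from the TCP to the fingertips, in m); z points along the fingers, y is the direction in which the jaws open and shut (so a half turn about z gives the same grasp; the last joint's range is limited). The gripper opens to 85 mm and grips with 20 to 120 N. Pads are 22 mm wide; open, the fingers measure 114 mm over their backs; the gripper's body (76 mm by 85 mm) begins 54 mm behind the grasp point. The pads swing forward as they close: fully open they stand 13 mm farther back than shut.
Start: joints at [-1.455, 0.048, 0.099, 1.622, 0, 1.443], TCP at [0.127, -0.509, 0.22] pointing down, gripper open.
Joint ranges: [-2.91, 2.91], [-0.99, 1.94], [-1.21, 1.42], [-2.12, 2.29], [-1.49, 1.47], [-3.14, 3.14]. Speed limits (rad/s): [2.79, 2.79, 3.14, 3.14, 3.14, 3.14].

INTERFACE

Orientations are given as a rotation vector (axis times angle).
In Python, from bench import r, viewer gives the robot as it stands.
- The arm moves only by the shell command python3 -m pendant 'ROWS' [FORCE]. ROWS is JSON, a list of rows, each a list of 7 numbers: the shift along the tool's x, y, z in m, then the turn, a rotation vector about the tool's x, y, z in degrees, then the closure, from 0 (fully open) to 1 (shut). In form: [[tx, ty, tz, rx, ry, rz, jaw], ...]. A call has 1 to 5 rows; each row is the pose to reach, as a shift and turn from the pose commanded when the call began, along the tool's axes at that moment; what a row does not reach only later rows make up. A row lasts 1/8 s, in which the tool goes at most 62.5 mm and 10.7 degrees, less where a joint would pass 70% of its speed; a pose out of reach is approached as far as the arm can. A call with a gripper value outside its range is refused whole. The fingers move at their own pace and stop on an object; FORCE is the grip in N (left out, the last holds). Time passes only in rows, so rows that repeat a pose let the fingers close. It gives the time, the measured TCP pose, the force and the opening at its end, in the units of the state.
- r.state(): the state, without advancing time (a new reading comes with each control period).
- viewer.capture(name): name is "side" or "top"; returns (picture, depth): 384x512x3 uint8, blue, green, red; 384x512 float32, m along the optical axis (not along the pixel's ray), 0 where there is no reading.
- viewer.camera_model(name): a dict with "fov_y" (degrees; the focal length in pixels is half the picture's height over the tangent of half this angle, whatever the lens; pixels are square), "cx", "cy" (the principal point, pixels), "origin" and "orientation" of the camera in the world. Camera axes: x right, y down, z forward; pixel columns grow to the right and rows downward; lengths in m; the calibration is good to about 2 mm. A picture is of the moment at which its call begins. camera_model takes no time and is no camera call.
- r.close_job(): hands the job in, once; it reports no verdict.
The state is a dict: "t": time; "joint_pos": joint angles; "joint_vel": joint speeds; "effort": joint torques, N m; "ee_pos": TCP position; "tool_rot": TCP orientation; "wrist_force": force on the tool from outside, world axes, zero at the start; "ft_torque": the same for the moment, N m; "opening": finger opening in m.
Only numpy, scipy, OpenCV 4.12 (cv2) and the standard library are available. Lean on these libraries where they do the work, as an engineer would, in place of code of your own. Each camera call takes 0.05 s, during which the arm holds its last target. There are 200 camera calls.

## Working session

There is one attempt and no reset: what is moved stays moved. The work goes in short steps, Python scripts to look and compute and a shell command to move; the robot and the scene stay as the last step left them, time stands still between calls to the robot, and variables do not carry over. Pictures are saved under pics/ and viewed, about 8 in all and at most 12, crops included, and the job is handed in when it is done.

```bash
ls; mkdir -p pics; python3 - <<'E'
from bench import r, viewer
import cv2, numpy as np
print(r.state(), r.tips_ahead)
for n in ("top","side"):
    p,d=viewer.capture(n); cv2.imwrite(f"pics/{n}0.png",p); np.save(f"pics/{n}0.npy",d); print(n,viewer.camera_model(n))
E
```

```text
pics
{'t': 0.0, 'joint_pos': array([-1.45480007e+00,  4.87426372e-02,  9.75766361e-02,  1.62199773e+00,
        1.73446851e-05,  1.44297753e+00]), 'joint_vel': array([ 0.00054078,  0.00041951, -0.00031966, -0.00045189, -0.00017444,
        0.0004706 ]), 'effort': array([ 2.84983548e-05, -3.38777518e+01,  3.20017326e+01,  2.02829990e-02,
       -1.12327011e-04,  3.18546554e-06]), 'ee_pos': array([ 0.12664711, -0.50883231,  0.21841079]), 'tool_rot': array([-3.11592756e+00, -3.81747968e-01, -4.91895438e-05]), 'wrist_force': array([-0.6858001 , -0.36531312, -0.0777109 ]), 'ft_torque': array([-0.00966832,  0.01007754, -0.00856328]), 'opening': 0.08539281990186881} 0.014
top {'fov_y': 54.54862696082057, 'cx': 258.0615739383095, 'cy': 187.1514586198399, 'origin': array([ 0.41372647, -0.00593287,  1.25076976]), 'orientation': array([-2.14187609,  2.17433212, -0.13834636])}
side {'fov_y': 52.19324369681901, 'cx': 258.83197978769056, 'cy': 195.91271601934002, 'origin': array([0.26955028, 0.78168451, 0.68366336]), 'orientation': array([-0.50432559,  2.64492481, -1.32131309])}
```

View pics/top0.png

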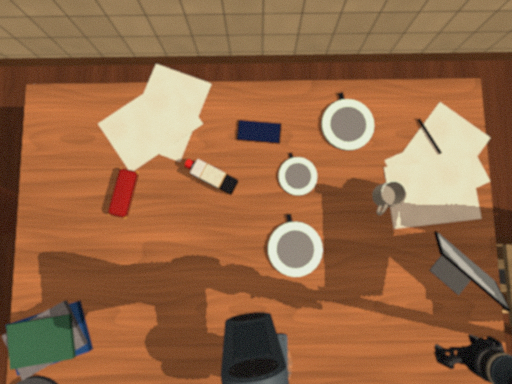

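View pics/side0.png

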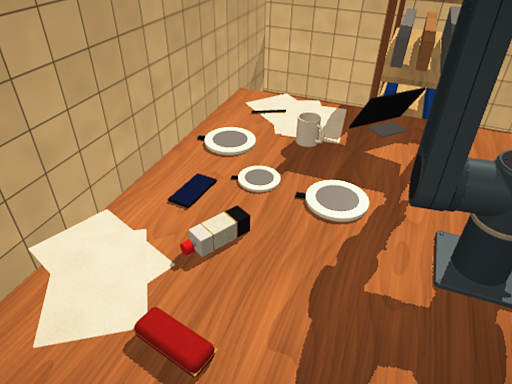

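Top view: the lamp lies around (211,176), red knob at (188,163), black foot at (229,184). There are three pad candidates: (298,176), the smallest; (348,124); and (295,249). I'll measure them and check a crop.

```bash
cat > h.py <<'E'
import numpy as np, cv2
from bench import r, viewer
from scipy.spatial.transform import Rotation as R
def cloud(n,d):
    m=viewer.camera_model(n); f=192/np.tan(np.radians(m["fov_y"]/2))
    v,u=np.mgrid[:384,:512]
    c=np.stack([(u-m["cx"])/f*d,(v-m["cy"])/f*d,d],-1)
    return c@R.from_rotvec(m["orientation"]).as_matrix().T+m["origin"]
E
python3 - <<'E'
from h import *
p=cv2.imread("pics/top0.png"); d=np.load("pics/top0.npy"); W=cloud("top",d)
for u,v in [(298,176),(348,124),(295,249),(188,163),(208,173),(229,184),(259,131),(122,192),(255,200),(150,240),(390,190)]: print((u,v),W[v,u].round(4))
hsv=cv2.cvtColor(p,cv2.COLOR_BGR2HSV)
for c in [(298,176),(348,124),(295,249)]:
    m=(hsv[...,1]<60)&(hsv[...,2]>60); m=m.astype(np.uint8)
    n,l,s,_=cv2.connectedComponentsWithStats(m); k=l[c[1],c[0]]
    cn,_=cv2.findContours((l==k).astype(np.uint8),cv2.RETR_EXTERNAL,cv2.CHAIN_APPROX_NONE)
    cn=max(cn,key=cv2.contourArea);(x,y),ax,a=cv2.fitEllipse(cn); 
    print("pad",(x,y),ax,"diam mm",np.array(ax)*W[c[1],c[0]][2]*0+np.array(ax)*d[c[1],c[0]]/(192/np.tan(np.radians(27.274)))*1000, W[round(y),round(x)])
# lamp: points above table
m=(W[...,2]>0.035)&(d>0); m[:, :170]=0; m[:,250:]=0; m[:150]=0; m[205:]=0
P=W[m]; print(len(P),P[:,2].max(),np.median(P[:,2]))
q=np.argwhere(m)[:,::-1].astype(np.float32); rect=cv2.minAreaRect(P[:,:2].astype(np.float32)); print(rect)
red=m&((hsv[...,0]<8)|(hsv[...,0]>172))&(hsv[...,1]>150); print("red",W[red].mean(0),red.sum())
cv2.imwrite("pics/crop0.png",cv2.resize(p[95:285,165:385],None,fx=3.4,fy=3.1,interpolation=cv2.INTER_CUBIC))
for n in("side",):
    d=np.load("pics/side0.npy");W=cloud(n,d)
    for u,v in [(258,178),(200,240),(187,247),(228,225),(240,240)]: print(n,(u,v),W[v,u].round(4))
E
```

```text
(298, 176) [ 0.6055 -0.1459  0.0108]
(348, 124) [ 0.7814 -0.3209  0.0173]
(295, 249) [ 0.3629 -0.1292  0.01  ]
(188, 163) [0.6499 0.2196 0.0394]
(208, 173) [0.6134 0.1518 0.052 ]
(229, 184) [0.5759 0.0834 0.0543]
(259, 131) [ 0.7634 -0.0169  0.0101]
(122, 192) [0.5569 0.4351 0.0378]
(255, 200) [ 5.278e-01  2.000e-04 -3.500e-03]
(150, 240) [ 0.3993  0.3513 -0.001 ]
(390, 190) [ 0.5539 -0.4548  0.0066]
pad (297.28692626953125, 175.71690368652344) (36.98665237426758, 38.21897888183594) diam mm [124.61293422 128.76480557] [ 0.60461844 -0.14186765  0.01674939]
pad (347.3629455566406, 124.14173126220703) (49.71648406982422, 51.89423751831055) diam mm [169.6627032  177.09451468] [ 0.78190654 -0.31788809  0.01586626]
pad (294.67913818359375, 248.79306030273438) (53.47949981689453, 54.76057434082031) diam mm [175.95068172 180.16549182] [ 0.36285722 -0.12917988  0.00995526]
823 0.06063203942910156 0.0536957971182046
((0.610660970211029, 0.14689946174621582), (0.18201565742492676, 0.05448751151561737), 61.301387786865234)
red [0.64899841 0.2166863  0.04045317] 50
side (258, 178) [ 0.6063 -0.1325  0.0135]
side (200, 240) [0.6193 0.2089 0.0531]
side (187, 247) [0.644  0.2279 0.0387]
side (228, 225) [0.581  0.1375 0.0538]
side (240, 240) [0.556  0.1233 0.0006]
```

View pics/crop0.png

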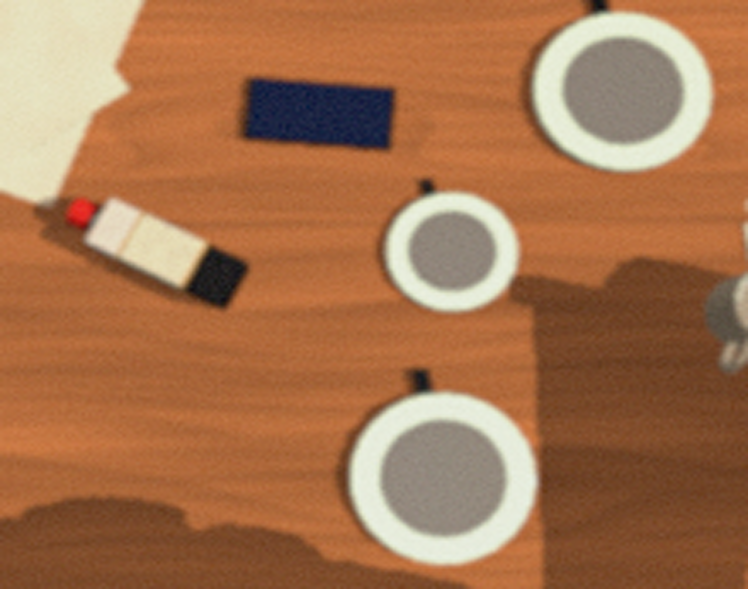

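The pad at (298,176) measures 125–129 mm, against about 175–180 mm for the other two, so it is the job's pad, at about (0.605, -0.142). The lamp's rectangle is 182 x 54 mm as expected: axis azimuth 61°, column centre about (0.603, 0.133).

Next is a pose helper. It gives the tool azimuth and the pitch below horizontal, with the jaws horizontal.

```bash
cat >> h.py <<'E'
def rot(az,p):
    az,p=np.radians([az,p]); d=np.array([np.cos(az),np.sin(az),0])
    y=np.array([-d[1],d[0],0]); z=np.cos(p)*d-np.array([0,0,np.sin(p)])
    return R.from_matrix(np.stack([np.cross(y,z),y,z],1))
def chain(wps,grasp=False,start=None):
    s=r.state(); P,Q=start or (s["ee_pos"],R.from_rotvec(s["tool_rot"]))
    for x,y,z,az,p in wps:
        T=rot(az,p); X=np.array([x,y,z])+(T.apply([0,0,.005]) if grasp else 0)
        print("row",(Q.inv().apply(X-P)).round(3).tolist(),np.degrees((Q.inv()*T).as_rotvec()).round(1).tolist())
        P,Q=X,T
def where():
    s=r.state(); Q=R.from_rotvec(s["tool_rot"]).as_matrix()
    print("t",s["t"],"tcp",s["ee_pos"].round(4),"az",np.degrees(np.arctan2(-Q[0,1],Q[1,1])).round(1),"pitch",np.degrees(np.arctan2(-Q[2,2],-Q[2,0])).round(1),"yz",Q[2,1].round(3),"q",s["joint_pos"].round(2),"F",s["wrist_force"].round(1),"op",round(s["opening"],4))
E
python3 - <<'E'
from h import *
where()
d=np.array([np.cos(np.radians(61.3)),np.sin(np.radians(61.3))]); g=np.array([.6107,.1469])-.016*d+.008*d; print(g)
chain([(.265,-.459,.25,-116,90),(.414,-.347,.25,-66,90),(.531,-.142,.25,-16,90),(.574,.08,.25,34,90),(*g,.15,61.3,110)],True)
E
```

```text
t 0.1 tcp [ 0.1266 -0.5089  0.2185] az -166.0 pitch 90.0 yz -0.002 q [-1.45  0.05  0.1   1.62 -0.    1.44] F [-0.3  0.4 -0.4] op 0.0853
[0.60685821 0.13988283]
row [0.146, -0.015, -0.026] [-0.1, -0.1, -50.0]
row [0.166, 0.085, -0.0] [-0.0, 0.0, -50.0]
row [0.14, 0.19, -0.0] [-0.0, 0.0, -50.0]
row [0.02, 0.225, -0.0] [-0.0, 0.0, -50.0]
row [-0.059, 0.03, 0.1] [4.8, 19.6, -27.0]
```

```bash
python3 -m pendant '[[0.146,-0.015,-0.026,0,0,-50,0],[0.146,-0.015,-0.026,0,0,-50,0],[0.146,-0.015,-0.026,0,0,-50,0],[0.146,-0.015,-0.026,0,0,-50,0],[0.146,-0.015,-0.026,0,0,-50,0]]' 80
python3 -m pendant '[[0.166,0.085,0,0,0,-50,0],[0.166,0.085,0,0,0,-50,0],[0.166,0.085,0,0,0,-50,0],[0.166,0.085,0,0,0,-50,0],[0.166,0.085,0,0,0,-50,0]]'
python3 -m pendant '[[0.14,0.19,0,0,0,-50,0],[0.14,0.19,0,0,0,-50,0],[0.14,0.19,0,0,0,-50,0],[0.14,0.19,0,0,0,-50,0],[0.14,0.19,0,0,0,-50,0]]'
python3 - <<'E'
from h import *
where()
chain([(.574,.08,.25,34,90),(.6069,.1399,.15,61.3,110)],True)
E
```

```text
t: 0.72
ee_pos: [0.2653, -0.4591, 0.245]
tool_rot: [-2.659, -1.671, -0.0]
wrist_force: [0.0, 0.9, -0.1]
opening: 0.0852
t: 1.35
ee_pos: [0.4147, -0.3466, 0.2448]
tool_rot: [-1.702, -2.639, -0.0]
wrist_force: [-0.4, 0.2, -0.8]
opening: 0.0851
t: 1.98
ee_pos: [0.5318, -0.1391, 0.2447]
tool_rot: [-0.422, -3.112, -0.002]
wrist_force: [-0.4, -0.5, -0.2]
opening: 0.0855
t 1.975 tcp [ 0.5318 -0.1391  0.2447] az -15.4 pitch 90.1 yz 0.001 q [-0.38  0.12  0.23  1.68  0.   -0.11] F [-0.4 -0.5 -0.2] op 0.0855
row [0.018, 0.222, -0.0] [0.1, -0.0, -49.4]
row [-0.059, 0.03, 0.1] [4.8, 19.6, -27.0]
```

```bash
python3 -m pendant '[[0.018,0.222,0,0,0,-49,0],[0.018,0.222,0,0,0,-49,0],[0.018,0.222,0,0,0,-49,0],[0.018,0.222,0,0,0,-49,0],[0.018,0.222,0,0,0,-49,0]]'
python3 -m pendant '[[-0.059,0.03,0.1,4.8,19.6,-27,0],[-0.059,0.03,0.1,4.8,19.6,-27,0],[-0.059,0.03,0.1,4.8,19.6,-27,0],[-0.059,0.03,0.1,4.8,19.6,-27,0],[-0.059,0.03,0.1,4.8,19.6,-27,0]]'
python3 - <<'E'
from h import *
where()
for n in ("top","side"):
    p,d=viewer.capture(n); cv2.imwrite(f"pics/{n}1.png",p); np.save(f"pics/{n}1.npy",d)
a=cv2.imread("pics/side1.png")[150:310,130:330]; b=cv2.imread("pics/top1.png")[100:260,120:320]
cv2.imwrite("pics/c1.png",cv2.resize(np.hstack([a,b]),None,fx=2,fy=2,interpolation=cv2.INTER_CUBIC))
chain([(.6069,.1399,.032,61.3,110)],True)
E
```

```text
t: 2.6
ee_pos: [0.5745, 0.0787, 0.2445]
tool_rot: [0.904, -3.007, -0.002]
wrist_force: [0.2, 0.2, -0.8]
opening: 0.0857
t: 3.22
ee_pos: [0.6083, 0.1328, 0.1462]
tool_rot: [1.418, -2.45, 0.251]
wrist_force: [1.0, -0.2, 0.6]
opening: 0.0857
t 3.225 tcp [0.6083 0.1328 0.1462] az 60.2 pitch 109.9 yz -0.002 q [ 0.24  0.61  0.61  1.81 -0.25 -0.78] F [ 1.  -0.2  0.6] op 0.0857
row [-0.045, 0.006, 0.112] [0.2, 0.2, -1.2]
```

View pics/c1.png

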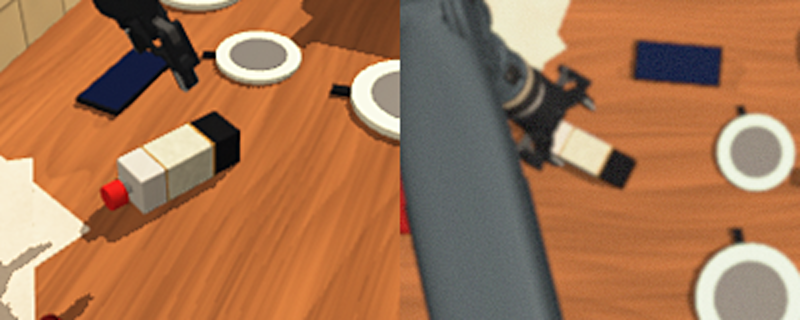

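The jaws straddle the lamp, but parallax hides how well they are centred. I'll check with depth in the tool frame.

```bash
python3 - <<'E'
from h import *
s=r.state(); Q=R.from_rotvec(s["tool_rot"])
for n in ("top","side"):
    d=np.load(f"pics/{n}1.npy"); W=cloud(n,d); m=(d>0)&(np.hypot(W[...,0]-.6,W[...,1]-.14)<.16)
    P=W[m]; L=P[(P[:,2]>.048)&(P[:,2]<.06)]; print(n,len(L),"lamp top rect",cv2.minAreaRect(L[:,:2].astype(np.float32)))
    c=np.array(cv2.minAreaRect(L[:,:2].astype(np.float32))[0]); 
    l=Q.inv().apply(L-s["ee_pos"]); print(" lamp in tool y range",np.percentile(l[:,1],[1,50,99]).round(4),"x",np.percentile(l[:,0],[1,99]).round(4))
    g=Q.inv().apply(P[P[:,2]>.09]-s["ee_pos"]); g=g[(g[:,2]>-.06)&(abs(g[:,0])<.05)]
    print(" fingers y",len(g),np.percentile(g[:,1],[1,99]).round(3), "tips z",np.percentile(g[:,2],[1,99]).round(3))
E
```

```text
top 659 lamp top rect ((0.5996522307395935, 0.12670545279979706), (0.1358211636543274, 0.054150089621543884), 61.2259521484375)
 lamp in tool y range [-0.0212  0.0051  0.0323] x [-0.0849  0.0388]
 fingers y 59 [-0.054  0.057] tips z [-0.058 -0.028]
side 985 lamp top rect ((0.6052976250648499, 0.13506561517715454), (0.150067999958992, 0.057326026260852814), 60.569461822509766)
 lamp in tool y range [-0.0217  0.008   0.0324] x [-0.1035  0.0352]
 fingers y 144 [-0.05   0.057] tips z [-0.059 -0.026]
```

```bash
python3 -m pendant '[[0,0.006,0,0,0,-1.2,0],[-0.018,0.006,0.045,0,0,-1.2,0],[-0.036,0.006,0.09,0,0,-1.2,0],[-0.045,0.006,0.112,0,0,-1.2,0],[-0.045,0.006,0.112,0,0,-1.2,0]]' 80
python3 - <<'E'
from h import *
where(); chain([(.6069,.1399,.032,61.3,110)],True)
E
```

```text
t: 3.95
ee_pos: [0.6026, 0.1383, 0.0234]
tool_rot: [1.443, -2.428, 0.244]
wrist_force: [-0.4, 0.2, 0.6]
opening: 0.0851
t 3.95 tcp [0.6026 0.1383 0.0234] az 61.3 pitch 110.1 yz 0.01 q [ 0.25  0.63  0.4   1.59 -0.25 -0.79] F [-0.4  0.2  0.6] op 0.0851
row [-0.0, -0.003, -0.004] [0.5, -0.1, 0.2]
```

```bash
python3 -m pendant '[[0,-0.002,-0.003,0,0,0,0],[0,-0.002,-0.003,0,0,0,1],[0,-0.002,-0.003,0,0,0,1],[0,-0.002,-0.003,0,0,0,1],[0,-0.002,-0.003,0,0,0,1]]' 80
python3 -m pendant '[[0,0,0,0,0,0,1],[0,0,0,0,0,0,1],[0,0,0,0,0,0,1]]' 80
python3 - <<'E'
from h import *
where()
s=r.state();P=s["ee_pos"]
# lift, then swing to upright (grasp pitch-90), turn towards pad
chain([(P[0],P[1],.12,61.3,110),(.585,.08,.2,40,70),(.57,.0,.2,15,45),(.57,-.08,.18,0,20),(.56,-.13,.16,-5,20)])
E
```

```text
t: 4.58
ee_pos: [0.6085, 0.1401, 0.0304]
tool_rot: [1.447, -2.435, 0.248]
wrist_force: [0.6, 2.6, 6.1]
opening: 0.0513
t: 4.95
ee_pos: [0.6085, 0.1401, 0.0304]
tool_rot: [1.447, -2.435, 0.248]
wrist_force: [0.3, 2.8, 5.9]
opening: 0.0517
t 4.95 tcp [0.6085 0.1401 0.0304] az 61.4 pitch 109.8 yz 0.004 q [ 0.25  0.64  0.42  1.59 -0.25 -0.79] F [0.3 2.8 5.9] op 0.0517
row [0.03, 0.0, -0.084] [0.2, 0.2, 0.2]
row [0.087, -0.008, -0.053] [0.0, -39.5, 21.7]
row [0.059, -0.052, -0.022] [13.5, -24.6, 21.3]
row [0.029, -0.077, -0.0] [12.8, -24.9, 8.1]
row [0.022, -0.05, -0.003] [4.7, -0.0, 1.7]
```

Grip holds at 52 mm opening. Lift.

```bash
python3 -m pendant '[[0.007,0,-0.02,0,0,0,1],[0.015,0,-0.042,0,0,0,1],[0.022,0,-0.063,0,0,0,1],[0.03,0,-0.084,0,0,0,1],[0.03,0,-0.084,0,0,0,1]]' 80
python3 -m pendant '[[0.018,-0.002,-0.01,0,-8,4.3,1],[0.036,-0.003,-0.02,0,-16,8.6,1],[0.054,-0.005,-0.03,0,-24,13,1],[0.07,-0.006,-0.042,0,-32,17.5,1],[0.087,-0.008,-0.053,0,-39.5,21.7,1]]' 80
python3 - <<'E'
from h import *
where()
chain([(.57,.0,.2,15,45),(.57,-.08,.18,0,20),(.56,-.13,.16,-5,20)])
E
```

```text
t: 5.58
ee_pos: [0.609, 0.1401, 0.1177]
tool_rot: [1.446, -2.435, 0.247]
wrist_force: [1.1, 1.0, -7.1]
opening: 0.0516
t: 6.2
ee_pos: [0.5826, 0.0785, 0.194]
tool_rot: [-0.959, 2.646, 0.18]
wrist_force: [0.5, -0.8, -6.5]
opening: 0.0517
t 6.2 tcp [0.5826 0.0785 0.194 ] az 40.0 pitch 70.2 yz 0.009 q [-0.12 -0.09 -0.13  1.29  0.26 -0.79] F [ 0.5 -0.8 -6.5] op 0.0517
row [0.054, -0.052, -0.026] [13.9, -24.9, 21.0]
row [0.029, -0.077, -0.0] [12.8, -24.9, 8.1]
row [0.022, -0.05, -0.003] [4.7, -0.0, 1.7]
```

```bash
python3 -m pendant '[[0.01,-0.01,-0.005,2.8,-5,4.2,1],[0.021,-0.02,-0.01,5.6,-10,8.4,1],[0.032,-0.031,-0.015,8.4,-15,12.6,1],[0.043,-0.042,-0.02,11.2,-20,16.8,1],[0.054,-0.052,-0.026,13.9,-24.9,21,1]]' 80
python3 -m pendant '[[0.006,-0.015,0,2.6,-5,1.6,1],[0.012,-0.03,0,5.1,-10,3.2,1],[0.018,-0.046,0,7.7,-15,4.9,1],[0.024,-0.062,0,10.2,-20,6.5,1],[0.029,-0.077,0,12.8,-24.9,8.1,1]]' 80
python3 - <<'E'
from h import *
where()
for n in ("top","side"):
    p,d=viewer.capture(n); cv2.imwrite(f"pics/{n}2.png",p); np.save(f"pics/{n}2.npy",d)
E
```

```text
t: 6.82
ee_pos: [0.5695, 0.0007, 0.1959]
tool_rot: [-0.304, 2.346, 0.129]
wrist_force: [0.1, 0.3, -6.0]
opening: 0.0519
t: 7.45
ee_pos: [0.5772, -0.0818, 0.1848]
tool_rot: [0.004, 1.939, 0.005]
wrist_force: [-5.3, -1.3, -2.8]
opening: 0.0515
t 7.45 tcp [ 0.5772 -0.0818  0.1848] az 0.0 pitch 21.1 yz 0.005 q [-0.53 -0.99 -1.21  0.2   0.49 -0.2 ] F [-5.3 -1.3 -2.8] op 0.0515
```

View pics/side2.png

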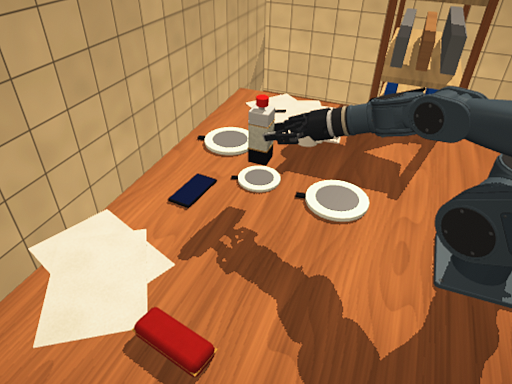

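The side view shows the lamp upright in the gripper: knob at (262,100), foot at (260,156). But j2 and j3 are at their lower limits because the arm is folded too tight. Pointing the tool more sideways (azimuth about 35°) over the pad puts the wrist farther out.

```bash
python3 - <<'E'
from h import *
for n in("top","side"):
    d=np.load(f"pics/{n}2.npy"); W=cloud(n,d); s=r.state()
    m=(d>0)&(abs(W[...,0]-.59)<.07)&(abs(W[...,1]+.08)<.07)&(W[...,2]>.08); print(n,m.sum(),"zmax,min",np.percentile(W[m][:,2],[1,99]))
    h=m&(W[...,2]>.2); print(W[h].mean(0))
chain([(.602,-.105,.165,20,20),(.602,-.144,.15,35,20)])
E
```

```text
top 713 zmax,min [0.12273916 0.28724742]
[ 0.56709415 -0.08130854  0.24463063]
side 1754 zmax,min [0.1178228  0.29561616]
[ 0.57076845 -0.07116083  0.24098679]
row [0.018, -0.022, 0.031] [-18.8, -0.4, -6.7]
row [0.019, -0.037, -0.007] [-14.1, -0.0, -5.1]
```

```bash
python3 -m pendant '[[0.004,-0.005,0.008,-4.7,0,-1.7,1],[0.009,-0.011,0.016,-9.4,0,-3.4,1],[0.014,-0.017,0.024,-14.1,0,-5,1],[0.018,-0.022,0.031,-18.8,-0.4,-6.7,1]]' 80
python3 -m pendant '[[0.006,-0.012,-0.002,-5,0,-1.8,1],[0.012,-0.024,-0.005,-10,0,-3.6,1],[0.019,-0.037,-0.007,-14.1,0,-5.1,1],[0.019,-0.037,-0.007,-14.1,0,-5.1,1]]' 80
python3 - <<'E'
from h import *
where()
for n in ("top","side"):
    p,d=viewer.capture(n); cv2.imwrite(f"pics/{n}3.png",p); np.save(f"pics/{n}3.npy",d)
    W=cloud(n,d);hsv=cv2.cvtColor(p,cv2.COLOR_BGR2HSV)
    red=((hsv[...,0]<8)|(hsv[...,0]>172))&(hsv[...,1]>150)&(d>0)&(abs(W[...,0]-.6)<.08)&(abs(W[...,1]+.14)<.08)&(W[...,2]>.15)
    print(n,red.sum(),W[red].mean(0),np.percentile(W[red],[5,95],axis=0).round(3).tolist())
    lo=(d>0)&(abs(W[...,0]-.6)<.06)&(abs(W[...,1]+.14)<.06)&(W[...,2]>.03)&(W[...,2]<.12)&(hsv[...,2]<60)
    print(" foot",lo.sum(),np.percentile(W[lo],[2,98],axis=0).round(3).tolist())
a=cv2.imread("pics/side3.png")[70:230,180:380]; b=cv2.imread("pics/top3.png")[80:240,220:420]
cv2.imwrite("pics/c3.png",cv2.resize(np.hstack([a,b]),None,fx=2,fy=2,interpolation=cv2.INTER_CUBIC))
E
```

```text
t: 8.05
ee_pos: [0.5996, -0.1013, 0.1553]
tool_rot: [-0.333, 1.906, 0.248]
wrist_force: [0.0, 0.8, -6.1]
opening: 0.0519
t: 8.55
ee_pos: [0.6012, -0.1429, 0.1394]
tool_rot: [-0.578, 1.863, 0.423]
wrist_force: [0.4, 0.9, -6.6]
opening: 0.0517
t 8.55 tcp [ 0.6012 -0.1429  0.1394] az 35.1 pitch 20.4 yz 0.016 q [-0.88  0.02 -0.53  0.82  1.21 -1.35] F [ 0.4  0.9 -6.6] op 0.0517
top 82 [ 0.60464802 -0.13980552  0.23906802] [[0.593, -0.151, 0.237], [0.617, -0.129, 0.242]]
 foot 18 [[0.57, -0.131, 0.07], [0.605, -0.107, 0.096]]
side 117 [ 0.60355348 -0.13226129  0.23426626] [[0.593, -0.145, 0.222], [0.616, -0.125, 0.243]]
 foot 222 [[0.57, -0.135, 0.064], [0.627, -0.103, 0.1]]
```

View pics/c3.png

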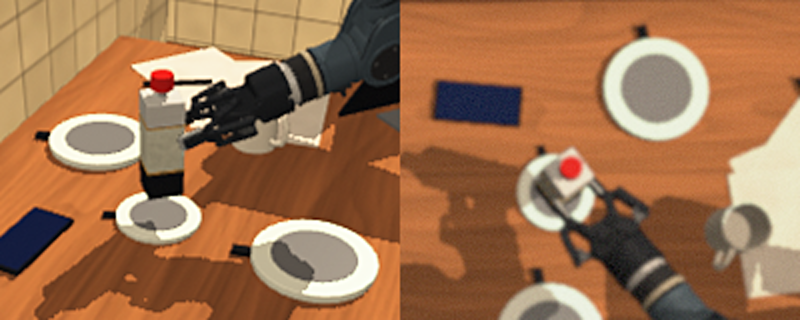

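The lamp hovers over the small pad: knob at crop (570,168) in the top view, foot directly above the pad in the side view. The knob top at z 0.239 gives a foot height of about 0.057, which agrees with the grasp geometry. I'll lower it and creep onto contact.

```bash
python3 - <<'E'
from h import *
s=r.state();P=s["ee_pos"];Q=R.from_rotvec(s["tool_rot"])
for dz in(-.02,-.042,-.045,-.047,-.049,-.05,-.052): print(dz,Q.inv().apply([.003,0,dz]).round(4))
print(Q.inv().apply([0,0,-.001]).round(5))
E
```

```text
-0.02 [ 0.0179 -0.0019  0.0092]
-0.042 [ 0.0386 -0.0021  0.0168]
-0.045 [ 0.0414 -0.0021  0.0178]
-0.047 [ 0.0432 -0.0022  0.0185]
-0.049 [ 0.0451 -0.0022  0.0192]
-0.05 [ 0.0461 -0.0022  0.0196]
-0.052 [ 0.0479 -0.0022  0.0202]
[ 9.4e-04 -1.0e-05  3.5e-04]
```

```bash
python3 -m pendant '[[0.009,-0.002,0.005,0,0,0,1],[0.018,-0.002,0.0092,0,0,0,1],[0.027,-0.002,0.0126,0,0,0,1],[0.036,-0.002,0.016,0,0,0,1],[0.0386,-0.002,0.0168,0,0,0,1]]' 80
python3 -m pendant '[[0,0,0,0,0,0,1],[0.0014,0,0.0005,0,0,0,1],[0.0014,0,0.0005,0,0,0,1]]'
python3 -m pendant '[[0.0014,0,0.0005,0,0,0,1],[0.0014,0,0.0005,0,0,0,1]]'
python3 -c "
from h import *
where()"
```

```text
t: 9.28
ee_pos: [0.6051, -0.1417, 0.1032]
tool_rot: [-0.584, 1.853, 0.416]
wrist_force: [-0.5, -0.2, -5.7]
opening: 0.0519
t: 9.65
ee_pos: [0.6057, -0.1425, 0.1032]
tool_rot: [-0.586, 1.852, 0.414]
wrist_force: [-0.0, -1.0, -5.6]
opening: 0.0516
t: 9.9
ee_pos: [0.6055, -0.1422, 0.1014]
tool_rot: [-0.585, 1.852, 0.415]
wrist_force: [-0.3, 0.4, -6.1]
opening: 0.0519
t 9.9 tcp [ 0.6055 -0.1422  0.1014] az 35.2 pitch 20.0 yz 0.004 q [-0.87  0.09 -0.56  0.7   1.21 -1.34] F [-0.3  0.4 -6.1] op 0.0519
```

```bash
python3 -m pendant '[[0.0033,0,0.0012,0,0,0,1],[0.0056,0,0.002,0,0,0,1],[0.0056,0,0.002,0,0,0,1]]'
python3 -m pendant '[[0.0014,0,0.0005,0,0,0,1],[0.0014,0,0.0005,0,0,0,1]]'
python3 -m pendant '[[0.0014,0,0.0005,0,0,0,1],[0.0014,0,0.0005,0,0,0,1]]'
```

```text
t: 10.28
ee_pos: [0.6053, -0.142, 0.095]
tool_rot: [-0.585, 1.853, 0.416]
wrist_force: [-0.4, 0.8, -6.8]
opening: 0.0519
t: 10.52
ee_pos: [0.6055, -0.1422, 0.0939]
tool_rot: [-0.585, 1.852, 0.415]
wrist_force: [-0.5, -0.2, -6.2]
opening: 0.0519
t: 10.78
ee_pos: [0.6055, -0.1423, 0.0926]
tool_rot: [-0.585, 1.852, 0.415]
wrist_force: [-1.0, 0.1, -6.0]
opening: 0.0518
```

```bash
python3 -m pendant '[[0.001,0,0.0004,0,0,0,1],[0.001,0,0.0004,0,0,0,1]]'
python3 -m pendant '[[0.001,0,0.0004,0,0,0,1],[0.001,0,0.0004,0,0,0,1]]'
python3 - <<'E'
from h import *
where()
p,d=viewer.capture("side"); cv2.imwrite("pics/s4.png",cv2.resize(p[90:220,190:350],None,fx=4.5,fy=4.5,interpolation=cv2.INTER_CUBIC))
E
```

```text
t: 11.02
ee_pos: [0.6058, -0.1423, 0.0924]
tool_rot: [-0.585, 1.85, 0.415]
wrist_force: [-2.0, 0.2, -3.0]
opening: 0.0517
t: 11.28
ee_pos: [0.606, -0.1424, 0.0922]
tool_rot: [-0.585, 1.848, 0.415]
wrist_force: [-4.2, -0.1, 1.9]
opening: 0.0517
t 11.275 tcp [ 0.606  -0.1424  0.0922] az 35.3 pitch 19.8 yz 0.003 q [-0.87  0.1  -0.57  0.68  1.22 -1.34] F [-4.2 -0.1  1.9] op 0.0517
```

View pics/s4.png

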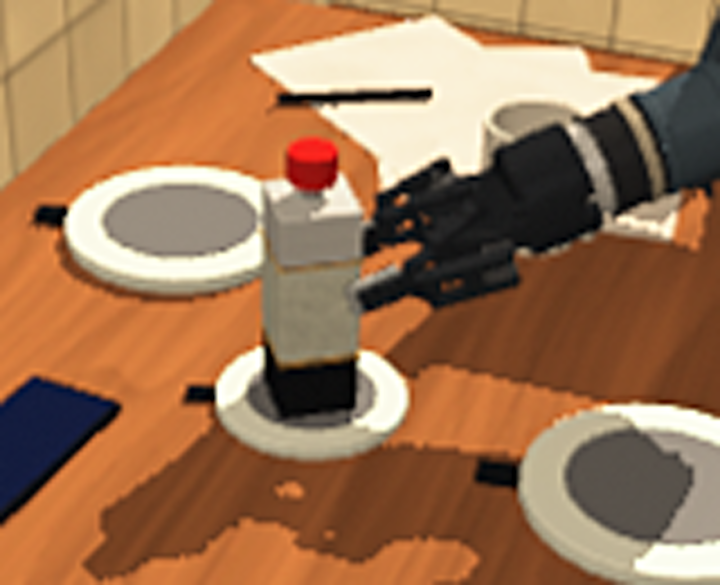

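The foot sits within the pad in the side view (foot 262–356, pad 215–408), and the load has transferred to the pad. Release and back off along the tool.

```bash
python3 -m pendant '[[0,0,0,0,0,0,0],[0,0,0,0,0,0,0],[0,0,0,0,0,0,0],[0,0,0,0,0,0,0],[0,0,0,0,0,0,0]]' 20
python3 -m pendant '[[0,0,-0.03,0,0,0,0],[0,0,-0.06,0,0,0,0],[0,0,-0.09,0,0,0,0],[0,0,-0.12,0,0,0,0],[0,0,-0.12,0,0,0,0]]'
python3 - <<'E'
from h import *
where()
for n in ("top","side"):
    p,d=viewer.capture(n); cv2.imwrite(f"pics/{n}5.png",p); np.save(f"pics/{n}5.npy",d)
    W=cloud(n,d);hsv=cv2.cvtColor(p,cv2.COLOR_BGR2HSV)
    near=(d>0)&(abs(W[...,0]-.6)<.09)&(abs(W[...,1]+.14)<.09)
    red=((hsv[...,0]<8)|(hsv[...,0]>172))&(hsv[...,1]>150)&near&(W[...,2]>.15)
    print(n,red.sum(),W[red].mean(0),np.percentile(W[red],[5,95],axis=0).round(3).tolist())
    t=near&(W[...,2]>.15)&(W[...,2]<.167)&~red; print(" head rect",t.sum(),cv2.minAreaRect(W[t][:,:2].astype(np.float32)))
a=cv2.imread("pics/side5.png")[70:230,180:380]; b=cv2.imread("pics/top5.png")[80:240,220:420]
cv2.imwrite("pics/c5.png",cv2.resize(np.hstack([a,b]),None,fx=2,fy=2,interpolation=cv2.INTER_CUBIC))
E
```

```text
t: 11.95
ee_pos: [0.6056, -0.1422, 0.0905]
tool_rot: [-0.585, 1.852, 0.415]
wrist_force: [0.4, 0.0, -0.2]
opening: 0.0855
t: 12.58
ee_pos: [0.5134, -0.2098, 0.1321]
tool_rot: [-0.583, 1.853, 0.412]
wrist_force: [0.3, -0.3, -0.2]
opening: 0.0852
t 12.575 tcp [ 0.5134 -0.2098  0.1321] az 35.0 pitch 20.0 yz 0.003 q [-1.12  0.19 -0.39  1.4   1.19 -2.01] F [ 0.3 -0.3 -0.2] op 0.0852
top 73 [ 0.60632946 -0.13922504  0.19212117] [[0.595, -0.15, 0.189], [0.618, -0.128, 0.195]]
 head rect 228 ((0.6063112020492554, -0.14164522290229797), (0.05399167537689209, 0.05377548933029175), 35.164939880371094)
side 116 [ 0.60624609 -0.13374908  0.18591927] [[0.595, -0.148, 0.173], [0.62, -0.124, 0.194]]
 head rect 211 ((0.6080787181854248, -0.13701766729354858), (0.05510151758790016, 0.05273368954658508), 33.05345153808594)
```

View pics/c5.png

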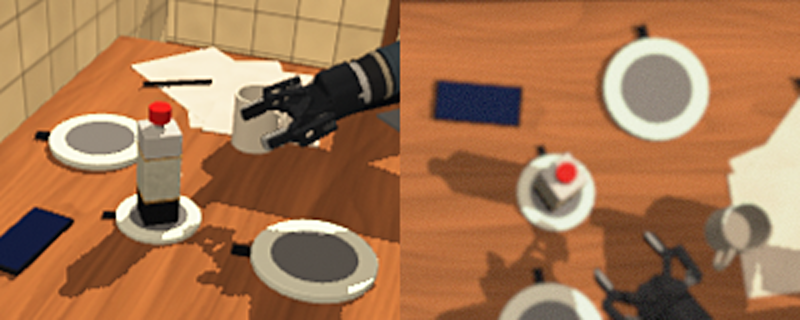

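The lamp stands on the pad, released. Knob at about (0.607, -0.140), top z 0.192 (expected 0.192). Next, raise and reorient the tool downward above the knob.

```bash
python3 - <<'E'
from h import *
chain([(.50,-.22,.27,25,50),(.53,-.19,.29,5,85),(.607,-.140,.25,0,90)])
E
```

```text
row [-0.124, -0.002, -0.065] [8.6, 29.9, 5.8]
row [-0.043, 0.015, 0.01] [7.8, 34.6, 18.8]
row [-0.077, 0.043, 0.047] [0.2, 5.0, 5.0]
```

```bash
python3 -m pendant '[[-0.05,0,-0.03,1.7,6,1.2,0],[-0.09,-0.001,-0.05,3.4,12,2.4,0],[-0.124,-0.002,-0.065,5.2,18,3.6,0],[-0.124,-0.002,-0.065,7,24,4.8,0],[-0.124,-0.002,-0.065,8.6,29.9,5.8,0]]'
python3 -m pendant '[[-0.009,0.003,0.002,1.6,7,3.8,0],[-0.018,0.006,0.004,3.2,14,7.6,0],[-0.026,0.009,0.006,4.8,21,11.4,0],[-0.035,0.012,0.008,6.4,28,15,0],[-0.043,0.015,0.01,7.8,34.6,18.8,0]]'
python3 -c "
from h import *
where(); chain([(.607,-.140,.25,0,90)])"
```

```text
t: 13.3
ee_pos: [0.5004, -0.2195, 0.2713]
tool_rot: [-0.531, 2.397, 0.189]
wrist_force: [0.0, 0.4, -0.2]
opening: 0.0854
t: 13.92
ee_pos: [0.5302, -0.1881, 0.2908]
tool_rot: [-0.131, 3.052, 0.003]
wrist_force: [0.6, -0.0, -0.2]
opening: 0.0855
t 13.925 tcp [ 0.5302 -0.1881  0.2908] az 4.9 pitch 85.1 yz -0.002 q [-0.49  0.09  0.28  1.69  0.05 -0.57] F [ 0.6 -0.  -0.2] op 0.0855
row [-0.077, 0.041, 0.048] [0.1, 5.0, 4.9]
```

```bash
python3 -m pendant '[[-0.03,0.016,0.0,0,2,2,0],[-0.06,0.03,0.02,0,5,5,0],[-0.077,0.041,0.048,0,5,5,0],[-0.077,0.041,0.048,0,5,5,0],[-0.077,0.041,0.048,0,5,5,0]]'
python3 - <<'E'
from h import *
where(); chain([(.607,-.140,.178,0,90)])
s=r.state();Q=R.from_rotvec(s["tool_rot"])
for n in ("side",):
    p,d=viewer.capture(n);W=cloud(n,d);hsv=cv2.cvtColor(p,cv2.COLOR_BGR2HSV)
    near=(d>0)&(abs(W[...,0]-.6)<.09)&(abs(W[...,1]+.14)<.09)
    red=((hsv[...,0]<8)|(hsv[...,0]>172))&(hsv[...,1]>150)&near&(W[...,2]>.15)
    print(red.sum(),W[red].mean(0))
    t=near&(W[...,2]>.15)&(W[...,2]<.167)&~red; print(" head",t.sum(),cv2.minAreaRect(W[t][:,:2].astype(np.float32)))
    cv2.imwrite("pics/s6.png",cv2.resize(p[60:190,200:360],None,fx=4,fy=4,interpolation=cv2.INTER_CUBIC))
    g=Q.inv().apply(W[near&(W[...,2]>.21)]-s["ee_pos"]); print("fingers y",np.percentile(g[:,1],[1,99]),"zmax",np.percentile(g[:,2],99.5))
E
```

```text
t: 14.55
ee_pos: [0.6059, -0.1416, 0.2496]
tool_rot: [0.001, 3.142, 0.006]
wrist_force: [-0.6, 0.2, 0.4]
opening: 0.0853
t 14.55 tcp [ 0.6059 -0.1416  0.2496] az -0.0 pitch 90.0 yz 0.004 q [-0.34  0.33  0.48  1.72  0.   -0.34] F [-0.6  0.2  0.4] op 0.0853
row [-0.001, 0.001, 0.072] [0.2, 0.0, -0.0]
119 [ 0.60635907 -0.13388182  0.18589948]
 head 206 ((0.6085314750671387, -0.13798421621322632), (0.05389990285038948, 0.05432784557342529), 35.64486312866211)
fingers y [-0.06259688  0.07277312] zmax -0.02910455714702992
```

View pics/s6.png

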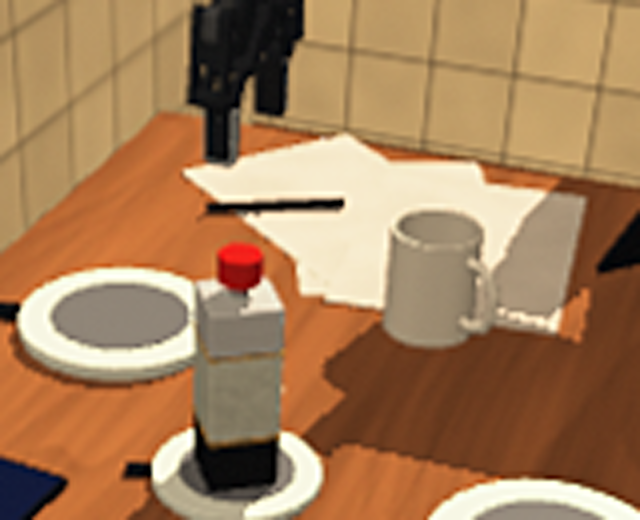

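Fingers are centred above the knob (crop (240,265)). Descend, then close gently at 25 N.

```bash
python3 -m pendant '[[-0.001,0.002,0.02,0,0,0,0],[-0.001,0.002,0.045,0,0,0,0],[-0.001,0.002,0.065,0,0,0,0],[-0.001,0.002,0.07,0,0,0,0],[-0.001,0.002,0.07,0,0,0,0]]' 25
python3 -c "
from h import *
where()"
```

```text
t: 15.22
ee_pos: [0.6072, -0.1404, 0.1806]
tool_rot: [0.003, 3.14, 0.005]
wrist_force: [-0.1, 0.0, 1.0]
opening: 0.0851
t 15.225 tcp [ 0.6072 -0.1404  0.1806] az -0.1 pitch 89.9 yz 0.003 q [-0.34  0.3   0.31  1.58  0.   -0.33] F [-0.1  0.   1. ] op 0.0851
```

```bash
python3 -m pendant '[[0,0.001,0.001,0,0,0,0],[0,0.001,0.001,0,0,0,1],[0,0.001,0.001,0,0,0,1],[0,0.001,0.001,0,0,0,1],[0,0.001,0.001,0,0,0,1]]' 25
python3 -m pendant '[[0,0,0,0,0,0,1],[0,0,0,0,0,0,1],[0,0,0,0,0,0,1]]' 30
python3 -c "
from h import *
where()"
```

```text
t: 15.85
ee_pos: [0.6074, -0.1394, 0.1786]
tool_rot: [0.002, 3.141, 0.005]
wrist_force: [-0.5, -1.3, 1.0]
opening: 0.0288
t: 16.23
ee_pos: [0.6074, -0.1392, 0.1786]
tool_rot: [0.002, 3.141, 0.005]
wrist_force: [-0.7, -2.2, 2.7]
opening: 0.0284
t 16.225 tcp [ 0.6074 -0.1392  0.1786] az -0.1 pitch 90.0 yz 0.003 q [-0.33  0.3   0.31  1.58  0.   -0.33] F [-0.7 -2.2  2.7] op 0.0284
```

```bash
python3 -m pendant '[[0,0,-0.004,0,0,0,1],[0,0,-0.008,0,0,0,1],[0,0,-0.012,0,0,0,1],[0,0,-0.013,0,0,0,1]]' 30
python3 -m pendant '[[0,0,-0.001,0,0,0,1],[0,0,-0.001,0,0,0,1]]' 30
python3 -c "
from h import *
where()"
```

```text
t: 16.73
ee_pos: [0.6073, -0.1386, 0.1913]
tool_rot: [-0.001, -3.142, -0.007]
wrist_force: [-0.0, -0.5, 0.2]
opening: -0.0004
t: 16.98
ee_pos: [0.6072, -0.1389, 0.1921]
tool_rot: [-0.002, -3.141, -0.007]
wrist_force: [0.8, -0.5, -0.4]
opening: 0.0001
t 16.975 tcp [ 0.6072 -0.1389  0.1921] az -0.1 pitch 90.0 yz 0.004 q [-0.33  0.31  0.34  1.6   0.   -0.33] F [ 0.8 -0.5 -0.4] op 0.0001
```

The opening fell to 0, so the knob slipped out. Look before moving anything.

```bash
python3 - <<'E'
from h import *
for n in ("top","side"):
    p,d=viewer.capture(n);W=cloud(n,d);hsv=cv2.cvtColor(p,cv2.COLOR_BGR2HSV)
    near=(d>0)&(abs(W[...,0]-.6)<.12)&(abs(W[...,1]+.14)<.12)
    red=((hsv[...,0]<8)|(hsv[...,0]>172))&(hsv[...,1]>150)&near&(W[...,2]>.05)
    print(n,red.sum(),W[red].mean(0) if red.any() else 0,np.percentile(W[red],[3,97],axis=0).round(3).tolist() if red.any() else 0)
    t=near&(W[...,2]>.15)&(W[...,2]<.167)&~red; print(" head",t.sum(),cv2.minAreaRect(W[t][:,:2].astype(np.float32)) if t.any() else 0)
    g=near&(W[...,2]>.165)&~red&(hsv[...,2]<90); print(" dark zmin",np.percentile(W[g][:,2],[.5,5]),W[g].mean(0))
    if n=="side": cv2.imwrite("pics/s7.png",cv2.resize(p[80:210,200:320],None,fx=4.5,fy=4.5,interpolation=cv2.INTER_CUBIC))
E
```

```text
top 0 0 0
 head 5 ((0.6101858615875244, -0.10768929868936539), (0.005625804420560598, 0.00293091032654047), 2.962796211242676)
 dark zmin [0.28901453 0.33532687] [ 0.56731579 -0.11168309  0.6409489 ]
side 118 [ 0.60587784 -0.13376589  0.1860972 ] [[0.595, -0.151, 0.168], [0.621, -0.124, 0.195]]
 head 210 ((0.6103636622428894, -0.1399126946926117), (0.05376146733760834, 0.06116338446736336), 35.75677490234375)
 dark zmin [0.21499911 0.25917503] [ 0.59889637 -0.11593444  0.3957696 ]
```

View pics/s7.png

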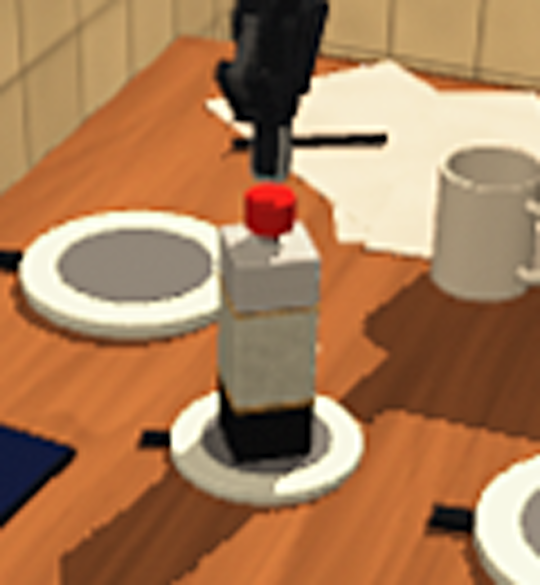

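The lamp is undisturbed. The shut fingertips seem to end just at the knob's top, (272,178) in the crop, so they sit higher than I assumed. Check the tip height by ray.

```bash
python3 - <<'E'
from h import *
m=viewer.camera_model("side"); f=192/np.tan(np.radians(m["fov_y"]/2)); C=R.from_rotvec(m["orientation"])
def proj(X): c=C.inv().apply(np.array(X)-m["origin"]); return (c[:2]/c[2]*f+[m["cx"],m["cy"]]).round(1)
for z in (.165,.178,.185,.192,.2): print("shut tip",z,proj([.607,-.139,z]))
for y in (-.0985,-.1845):
  for z in (.235,.249,.26,.27): print("open",y,z,proj([.606,y,z]))
print("knob top centre",proj([.607,-.14,.192]),"pad",proj([.605,-.142,.01]))
p,d=viewer.capture("side");W=cloud("side",d)
for v in range(100,126,3): print(v,[tuple((W[v,u]).round(3)) for u in(259,261)],p[v,260])
E
```

```text
shut tip 0.165 [259.7 132. ]
shut tip 0.178 [259.8 127.8]
shut tip 0.185 [259.9 125.5]
shut tip 0.192 [260.  123.2]
shut tip 0.2 [260.  120.6]
open -0.0985 0.235 [255.2 114.8]
open -0.0985 0.249 [255.3 109.8]
open -0.0985 0.26 [255.4 105.8]
open -0.0985 0.27 [255.4 102.2]
open -0.1845 0.235 [266.5 102.3]
open -0.1845 0.249 [266.7  97.5]
open -0.1845 0.26 [266.8  93.7]
open -0.1845 0.27 [267.   90.2]
knob top centre [260.1 123.1] pad [259.5 177.4]
100 [(np.float64(0.597), np.float64(-0.1), np.float64(0.277)), (np.float64(0.602), np.float64(-0.127), np.float64(0.265))] [17 16 16]
103 [(np.float64(0.598), np.float64(-0.103), np.float64(0.267)), (np.float64(0.597), np.float64(-0.115), np.float64(0.263))] [14 13 13]
106 [(np.float64(0.597), np.float64(-0.101), np.float64(0.26)), (np.float64(0.596), np.float64(-0.113), np.float64(0.255))] [17 15 16]
109 [(np.float64(0.607), np.float64(-0.129), np.float64(0.238)), (np.float64(0.602), np.float64(-0.132), np.float64(0.238))] [14 13 13]
112 [(np.float64(0.605), np.float64(-0.125), np.float64(0.232)), (np.float64(0.603), np.float64(-0.133), np.float64(0.229))] [18 17 16]
115 [(np.float64(0.606), np.float64(-0.128), np.float64(0.221)), (np.float64(0.603), np.float64(-0.134), np.float64(0.219))] [16 14 14]
118 [(np.float64(0.606), np.float64(-0.128), np.float64(0.213)), (np.float64(0.602), np.float64(-0.133), np.float64(0.211))] [3 1 0]
121 [(np.float64(0.613), np.float64(-0.148), np.float64(0.193)), (np.float64(0.608), np.float64(-0.149), np.float64(0.194))] [ 36  46 245]
124 [(np.float64(0.608), np.float64(-0.133), np.float64(0.192)), (np.float64(0.602), np.float64(-0.134), np.float64(0.193))] [ 22  26 212]
```

The shut tips sit about 12 mm behind the reported TCP, not 14 mm ahead; the open-finger view agrees (about 26 mm behind). So the first grip pinched only the knob's top rim. Reopen and go about 20 mm deeper, TCP z ≈ 0.158 (tips ≈ 0.170, stem level 0.160–0.170).

```bash
python3 -m pendant '[[0,0,-0.006,0,0,0,0],[0,0,-0.006,0,0,0,0],[0,0,-0.006,0,0,0,0],[0,0,-0.006,0,0,0,0]]' 30
python3 -m pendant '[[0,0,0.01,0,0,0,0],[0,0,0.02,0,0,0,0],[0,0,0.03,0,0,0,0],[0,0,0.038,0,0,0,0],[0,0,0.038,0,0,0,0]]' 30
python3 -c "
from h import *
where()"
```

```text
t: 17.62
ee_pos: [0.6072, -0.139, 0.1981]
tool_rot: [-0.002, -3.141, -0.007]
wrist_force: [-0.4, 0.2, -0.8]
opening: 0.0724
t: 18.25
ee_pos: [0.6065, -0.1385, 0.1588]
tool_rot: [-0.002, -3.139, -0.008]
wrist_force: [1.2, -0.0, 0.3]
opening: 0.0855
t 18.25 tcp [ 0.6065 -0.1385  0.1588] az -0.1 pitch 90.1 yz 0.005 q [-0.33  0.3   0.27  1.54  0.   -0.33] F [ 1.2 -0.   0.3] op 0.0855
```

```bash
python3 -m pendant '[[0,-0.001,0.001,0,0,0,1],[0,-0.001,0.001,0,0,0,1],[0,-0.001,0.001,0,0,0,1],[0,-0.001,0.001,0,0,0,1],[0,-0.001,0.001,0,0,0,1]]' 30
python3 -m pendant '[[0,0,0,0,0,0,1],[0,0,0,0,0,0,1]]' 40
python3 - <<'E'
from h import *
where()
p,d=viewer.capture("side"); cv2.imwrite("pics/s8.png",cv2.resize(p[80:210,200:320],None,fx=4.5,fy=4.5,interpolation=cv2.INTER_CUBIC))
E
```

```text
t: 18.88
ee_pos: [0.6075, -0.1402, 0.1598]
tool_rot: [0.002, 3.141, 0.005]
wrist_force: [-0.4, -1.2, 0.7]
opening: 0.0307
t: 19.12
ee_pos: [0.6075, -0.1402, 0.1598]
tool_rot: [0.002, 3.141, 0.005]
wrist_force: [-0.5, -1.7, 3.1]
opening: 0.0305
t 19.125 tcp [ 0.6075 -0.1402  0.1598] az -0.1 pitch 89.9 yz 0.003 q [-0.34  0.3   0.27  1.54  0.   -0.33] F [-0.5 -1.7  3.1] op 0.0305
```

View pics/s8.png

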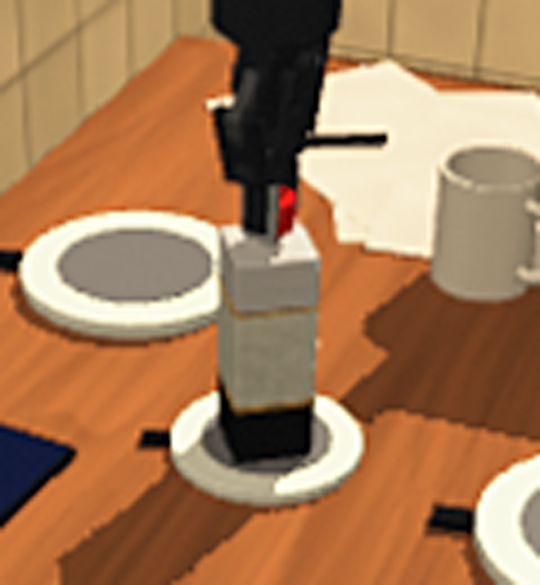

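The fingers now cover the knob's full head (opening 30.5 mm, 243–295 px). Pull.

```bash
python3 -m pendant '[[0,0,-0.003,0,0,0,1],[0,0,-0.006,0,0,0,1],[0,0,-0.009,0,0,0,1],[0,0,-0.012,0,0,0,1],[0,0,-0.013,0,0,0,1]]' 40
python3 -m pendant '[[0,0,-0.001,0,0,0,1],[0,0,-0.001,0,0,0,1]]' 40
python3 - <<'E'
from h import *
where()
p,d=viewer.capture("side");cv2.imwrite("pics/s9.png",cv2.resize(p[80:210,200:320],None,fx=4.5,fy=4.5,interpolation=cv2.INTER_CUBIC))
W=cloud("side",d);hsv=cv2.cvtColor(p,cv2.COLOR_BGR2HSV);near=(d>0)&(abs(W[...,0]-.6)<.09)&(abs(W[...,1]+.14)<.09)
red=((hsv[...,0]<8)|(hsv[...,0]>172))&(hsv[...,1]>150)&near&(W[...,2]>.15);print(red.sum(),W[red].mean(0),np.percentile(W[red][:,2],[5,95]))
E
```

```text
t: 19.8
ee_pos: [0.607, -0.1397, 0.1719]
tool_rot: [-0.002, -3.141, -0.007]
wrist_force: [1.5, -1.4, -2.9]
opening: 0.0308
t: 20.05
ee_pos: [0.6071, -0.1398, 0.173]
tool_rot: [-0.002, -3.141, -0.007]
wrist_force: [-0.4, -1.5, -2.7]
opening: 0.0305
t 20.05 tcp [ 0.6071 -0.1398  0.173 ] az -0.1 pitch 90.0 yz 0.004 q [-0.34  0.3   0.3   1.57  0.   -0.33] F [-0.4 -1.5 -2.7] op 0.0305
39 [ 0.59711743 -0.13843014  0.19884326] [0.18699532 0.20685404]
```

The knob is out about 13 mm, at 2.7 N. Go the last 2 mm to the stop and hold, then lower and release.

```bash
python3 -m pendant '[[0,0,-0.001,0,0,0,1],[0,0,-0.002,0,0,0,1],[0,0,-0.002,0,0,0,1],[0,0,-0.002,0,0,0,1],[0,0,-0.002,0,0,0,1]]' 40
python3 -m pendant '[[0,0,0,0,0,0,1],[0,0,0,0,0,0,1]]' 40
python3 -m pendant '[[0,0,0.004,0,0,0,1],[0,0,0.008,0,0,0,1],[0,0,0.012,0,0,0,1],[0,0,0.015,0,0,0,1],[0,0,0.015,0,0,0,1]]' 40
python3 -c "
from h import *
where()"
```

```text
t: 20.72
ee_pos: [0.6071, -0.1396, 0.1749]
tool_rot: [-0.002, -3.141, -0.007]
wrist_force: [-0.0, 0.8, -4.5]
opening: 0.0305
t: 20.98
ee_pos: [0.6071, -0.1397, 0.1749]
tool_rot: [-0.002, -3.141, -0.007]
wrist_force: [-1.1, -0.7, -4.2]
opening: 0.0306
t: 21.6
ee_pos: [0.6073, -0.1399, 0.1602]
tool_rot: [0.002, 3.141, 0.006]
wrist_force: [-0.6, -0.9, -0.7]
opening: 0.0302
t 21.6 tcp [ 0.6073 -0.1399  0.1602] az -0.1 pitch 90.0 yz 0.004 q [-0.34  0.3   0.27  1.54  0.   -0.33] F [-0.6 -0.9 -0.7] op 0.0302
```

At the stop the force was 4.2–4.5 N: above the spring's 3.2 N, below the lamp's weight. Open and retreat upward.

```bash
python3 -m pendant '[[0,0,0,0,0,0,0],[0,0,0,0,0,0,0],[0,0,0,0,0,0,0],[0,0,0,0,0,0,0],[0,0,0,0,0,0,0]]' 20
python3 -m pendant '[[0,0,-0.02,0,0,0,0],[0,0,-0.05,0,0,0,0],[0,0,-0.09,0,0,0,0],[0,0,-0.12,0,0,0,0],[0,0,-0.12,0,0,0,0]]'
python3 -m pendant '[[0.06,0,0,0,0,0,0],[0.12,0,0,0,0,0,0],[0.16,0,0,0,0,0,0],[0.16,0,0,0,0,0,0],[0.16,0,0,0,0,0,0]]'
python3 - <<'E'
from h import *
where()
im=[]
for n in ("top","side"):
    p,d=viewer.capture(n);W=cloud(n,d);hsv=cv2.cvtColor(p,cv2.COLOR_BGR2HSV)
    near=(d>0)&(abs(W[...,0]-.6)<.09)&(abs(W[...,1]+.14)<.09)
    red=((hsv[...,0]<8)|(hsv[...,0]>172))&(hsv[...,1]>150)&near&(W[...,2]>.15)
    print(n,red.sum(),W[red].mean(0) if red.any() else 0,np.percentile(W[red][:,2],[5,95]) if red.any() else 0)
    t=near&(W[...,2]>.15)&(W[...,2]<.167)&~red; print(" head",t.sum(),cv2.minAreaRect(W[t][:,:2].astype(np.float32)) if t.any() else 0)
    im.append(p[80:240,200:400] if n=="top" else p[70:230,160:360])
cv2.imwrite("pics/c10.png",cv2.resize(np.hstack(im),None,fx=2,fy=2,interpolation=cv2.INTER_CUBIC))
E
```

```text
t: 22.22
ee_pos: [0.6072, -0.1398, 0.1602]
tool_rot: [0.002, 3.142, 0.006]
wrist_force: [-0.4, 0.6, -0.1]
opening: 0.0855
t: 22.85
ee_pos: [0.6086, -0.1408, 0.2838]
tool_rot: [0.002, 3.135, 0.003]
wrist_force: [-0.4, 0.0, -0.4]
opening: 0.0851
t: 23.48
ee_pos: [0.4475, -0.1401, 0.2793]
tool_rot: [-0.002, -3.141, -0.007]
wrist_force: [0.6, 0.9, 0.2]
opening: 0.0852
t 23.475 tcp [ 0.4475 -0.1401  0.2793] az -0.1 pitch 90.0 yz 0.004 q [-0.45 -0.07  0.1   1.74  0.   -0.45] F [0.6 0.9 0.2] op 0.0852
top 76 [ 0.60613785 -0.13902353  0.19197677] [0.18770943 0.19560275]
 head 228 ((0.6057604551315308, -0.140837162733078), (0.05404389649629593, 0.05448824539780617), 35.27971649169922)
side 118 [ 0.60617392 -0.13316967  0.18596459] [0.17299268 0.19390064]
 head 210 ((0.6087008118629456, -0.1380464732646942), (0.05333014205098152, 0.056046321988105774), 34.508731842041016)
```

View pics/c10.png

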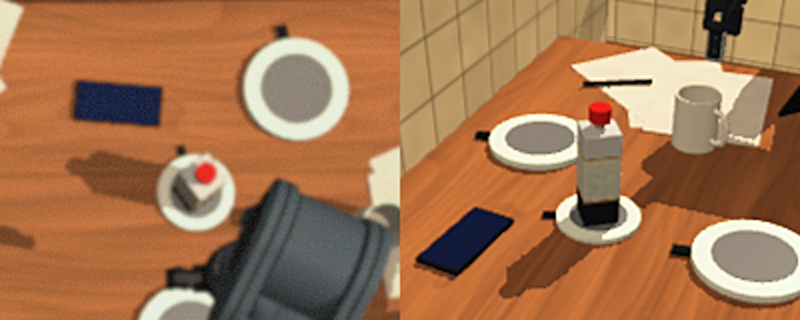

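The lamp stands centred on the small pad, knob back down (top z 0.192), arm clear, phone and mug in place.

```bash
python3 -c "
from bench import r
print(r.close_job())"
```

```text
the job is handed in; nothing more can be done
None
```

The lamp is standing upright on the smallest charging pad, its knob was pulled once to the stop and let down again, and the job is handed in at about 23.5 s of the 58 s. No verdict was reported.

- **Placing:** I identified the pad by size: it measured about 127 mm across, against about 175–180 mm for the other two. I gripped the lamp where it lay, turned it upright, lowered it until the pad took its weight, and let go.
- **Knob:** My first grip slipped off when I pulled, because the fingertips sit about 12 mm behind the reported TCP rather than 14 mm ahead. The lamp was undisturbed, so I regripped about 20 mm lower. The second pull went about 15 mm up and was held there for roughly 0.75 s. The upward pull was 4.2–4.5 N, more than the spring and less than the lamp's weight, so the stop was reached without lifting the lamp.
- **Last checks:** The lamp's head is at about (0.606, -0.140), a few millimetres from the pad centre at (0.605, -0.142). The knob top is at 0.192 m, its rest height. The gripper is open and clear of everything.
- **Other objects:** The phone and mug looked unmoved in the last picture. The glasses case was outside it and was not checked again, but the arm never went near it.
- **Disagreements:** The two cameras differ by 3–6 mm on the lamp's position, most likely because the side camera sees only one side of it. While I was turning the lamp upright, joints 2 and 3 briefly reached their lower range limits; I changed the tool's direction to move them away.

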